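# Nest the degreasing baskets and park them in the corner of the draining board

## Task

Put the three empty degreasing baskets away as one nest on the white draining board: the small one inside the middle one inside the large one, each standing flat on the floor of the next (handles may be on either side), lowered in and not dropped. The nest must end up on the board, pushed square and flush into the corner where the two splash walls meet, a long side of the large basket against one wall and a short side against the other. Let go of everything, and do not knock or shift the bottle, the wooden case or the steel specimen.

Things in the scene. Friction and masses are not known exactly. Their poses are not given: they have to be found in the camera images.
- basket_large: largest of three open steel dipping baskets, loose, about 260 g: 160 mm long (y) x 110 mm wide (x) x 70 mm high to the rim, outside; slotted upright walls and floor 3 mm. Origin: centre of the underside, z up. One upright handle, mid long side at -x: strap 24 mm wide, 3 mm thick in line with the wall, then a black grip. Starts askew on the board; slides when pushed.
- basket_middle: middle-sized of three open steel dipping baskets, loose, about 190 g: 138 mm long (y) x 88 mm wide (x) x 64 mm high to the rim, outside; slotted upright walls and floor 3 mm. Origin: centre of the underside, z up. One upright handle, mid long side at -x: strap 24 mm wide, 3 mm thick in line with the wall, then a black grip. Fits in the large one with 8 mm play per side, 3 mm above its underside.
- basket_small: smallest of three open steel dipping baskets, loose, about 130 g: 116 mm long (y) x 66 mm wide (x) x 58 mm high to the rim, outside; slotted upright walls and floor 3 mm. Origin: centre of the underside, z up. One upright handle, mid long side at -x: strap 24 mm wide, 3 mm thick in line with the wall, then a black grip. Fits in the middle one with 8 mm play per side, 3 mm above its underside.
- basket_large_grip (a point): centre of the large basket's flat black grip (40 mm along y, 8 mm along x, 34 mm tall, top 60 mm above the rim), 113 mm above its underside, 56 mm to -x of its centre; inner face level with the wall's inner face, outer 5 mm proud. Rigid; lifts the basket off-centre, so grip it firmly (about 50 N). Axes as the basket's
- basket_middle_grip (a point): centre of the middle basket's flat black grip (40 mm along y, 8 mm along x, 34 mm tall, top 60 mm above the rim), 107 mm above its underside, 45 mm to -x of its centre; inner face level with the wall's inner face, outer 5 mm proud. Rigid; lifts the basket off-centre, so grip it firmly (about 50 N). Axes as the basket's
- basket_small_grip (a point): centre of the small basket's flat black grip (40 mm along y, 8 mm along x, 34 mm tall, top 60 mm above the rim), 101 mm above its underside, 34 mm to -x of its centre; inner face level with the wall's inner face, outer 5 mm proud. Rigid; lifts the basket off-centre, so grip it firmly (about 50 N). Axes as the basket's
- board: white plastic draining board, fixed: a flat slab 260 x 260 mm and 8 mm thick with two upright splash walls, 45 mm high above the bench and 4 mm thick, along its whole +x side (the far one) and its whole +y side (the left one); the other two sides are open. Origin: centre of the underside; the walls' inner faces lie at +130 mm in x and in y
- board_corner (a point): the inside corner where the two splash walls meet, on the board's top surface (8 mm above the bench); axes as the board's, so the board lies to its -x and -y
- wash_bottle: white plastic bottle with a grey cap, loose and upright, 66 mm in diameter and 185 mm tall, origin at the centre of its foot; stands on the bench just right (-y) of the draining board; leave alone
- anvil_case: closed wooden case for anvils, loose, 80 mm (x) by 120 mm (y) by 50 mm high, origin at the centre of its underside; leave alone
- specimen: steel disc specimen, loose, 60 mm in diameter and 25 mm high, origin at the centre of its underside, on the bench just outside the board's left splash wall; leave alone
There are look-alikes about, which are no part of the job. What is shaped like the basket_middle but green is not meant.

How it is judged (in metres and radians):
At the end, for the whole second after the job is handed in: Small in middle in large, each upright (0.04 rad) on the next one's floor (origin 0-6 mm above, within 10 mm of centre in x and y); large flat on the board (3 mm), a long and a short side within 4 mm of the splash walls, square to 0.035 rad; all at rest (under 0.02 m/s) (x of basket_middle in the frame of basket_large between -0.01 and 0.01 m and y of basket_middle in the frame of basket_large between -0.01 and 0.01 m and z of basket_middle in the frame of basket_large between 0 and 0.006 m and angle between each of basket_middle, basket_small's own z axis and vertical below 0.04 rad and x of basket_small in the frame of basket_middle between -0.01 and 0.01 m and y of basket_small in the frame of basket_middle between -0.01 and 0.01 m and z of basket_small in the frame of basket_middle between 0 and 0.006 m and ((x of basket_large in the frame of board_corner between -0.059 and -0.052 m and y of basket_large in the frame of board_corner between -0.084 and -0.077 m and angle between the y axis of basket_large and the y axis of board, either way round below 0.035 rad) or (x of basket_large in the frame of board_corner between -0.084 and -0.077 m and y of basket_large in the frame of board_corner between -0.059 and -0.052 m and angle between the x axis of basket_large and the y axis of board, either way round below 0.035 rad)) and z of basket_large in the frame of board_corner between -0.003 and 0.003 m and angle between basket_large's own z axis and vertical below 0.03 rad and linear speed of each of basket_large, basket_middle, basket_small below 0.02 m/s); the robot touches nothing.
It fails at once if the middle basket is dropped or thrown into the large one (faster than 0.6 m/s less than 50 mm above its floor) (horizontal distance between basket_middle and basket_large below 0.03 m and z of basket_middle in the frame of basket_large between -0.01 and 0.05 m and linear speed of basket_middle above 0.6 m/s).
It fails at once if the small basket is dropped or thrown into the middle one (faster than 0.6 m/s less than 50 mm above its floor) (horizontal distance between basket_small and basket_middle below 0.03 m and z of basket_small in the frame of basket_middle between -0.01 and 0.05 m and linear speed of basket_small above 0.6 m/s).
It fails at once if the wash bottle is shifted more than 20 mm or tipped more than 0.3 rad (distance of wash_bottle from where it was at the start of the episode above 0.02 m or angle between wash_bottle's own z axis and vertical above 0.3 rad).
It fails at once if the wooden case is shifted more than 20 mm or tipped more than 0.3 rad (distance of anvil_case from where it was at the start of the episode above 0.02 m or angle between anvil_case's own z axis and vertical above 0.3 rad).
It fails at once if the steel specimen is shifted more than 20 mm or tipped more than 0.3 rad (distance of specimen from where it was at the start of the episode above 0.02 m or angle between specimen's own z axis and vertical above 0.3 rad).
It also fails if it takes over 72 s, if anything falls off the work surface, if the arm or the gripper's body presses on something with over 40 N, if the wrist force passes 120 N, or if a joint passes its speed limit or range.

## Robot

A 6-joint arm with a two-finger parallel gripper is mounted at the origin on the work surface. World frame = base frame: x ahead of the robot, y to its left, z up, the work surface at z = 0. Lengths are in mm, angles in rad, forces in N, time in s.
With the tool pointing down it reaches from about 300 to 775 mm from the base axis. Payload 14.6 kg.
Tool frame: the origin (TCP) lies between the finger pads; the fingertips stand 8 mm ahead of it and the grasp point (between the pads) lies 11 mm behind it; z points along the fingers, y is the line along which they close (so a half turn about z gives the same grasp; the last joint's range is limited). The gripper opens to 94 mm and grips with 3 to 60 N. Pads are 16 mm wide; open, the fingers measure 119 mm over their backs; the gripper's body (75 mm by 177 mm) begins 78 mm behind the grasp point.
Start: joints at [-1.242, 0.3, 1.521, -0, 1.321, -0.067], TCP at [212.043, -507.471, 213.446] pointing down, gripper open.
Joint ranges: [-3.03, 3.03], [-0.79, 2.21], [0.23, 2.52], [-1.04, 4.18], [0, 3.07], [-2.55, 2.55]. Speed limits (rad/s): [2.22, 2.22, 2.57, 3.14, 3.14, 3.14].

## Interface

Orientations are given as a unit quaternion [w, x, y, z].
In Python, from bench import env gives the robot as it stands.
- The arm moves only by the tool drive_tool, never from a script. Its argument "deltas" is a list of rows, each an object with "delta_pos": the shift along the world's x, y, z each as a share of 10 cm, from -1 to 1, a list of three; "yaw": the turn about the world's z as a share of 360 degrees, from -1 to 1; "hand": the finger opening in mm, from 0 to 94. A call has 1 to 8 rows; each row shifts and turns the commanded pose from where the row before left it; what a row does not reach is not made up. A row lasts 1/12 s, in which the tool goes at most 41.7 mm and 7.16 degrees, less where a joint would pass 70% of its speed; a pose out of reach is approached as far as the arm can. A call with a number of a shift or a turn outside -1 to 1 is refused whole. A call with a gripper value outside its range is refused whole. The fingers move at their own pace and stop on an object; "grip_force" is the grip in N (left out, the last holds). Time passes only in rows, so rows that do not move let the fingers close. It gives the time, the measured TCP pose, the force, the opening and the grip force at its end, in the units of the state.
- env.read_state(): the state, without advancing time (a new reading comes with each control period).
- env.read_camera(name): name is "scene" or "side" or "wrist"; returns a dict with "pixels" (480x640x3 uint8, blue, green, red), "vertical_fov" (degrees; the focal length in pixels is half the picture's height over the tangent of half this angle, whatever the lens; pixels are square), "cx", "cy" (the principal point, pixels), "R" (3x3) and "t" (3): a world point X has camera coordinates R X + t. Camera axes: x right, y down, z forward; pixel columns grow to the right and rows downward; lengths in mm; the calibration is good to about 2 mm. A picture is of the moment at which its call begins. There is no depth.
- env.hand_in(): hands the job in; it is judged then, once.
Trained networks look in a picture, given as the dict that the camera call returned (one of the last four; its "shot" number tells which), for a name from the list of things; names that differ only in an ending like _2 or _b are one class to them, and where a whole thing is asked for, a point or a joint stands for the part that bears it (a point fixed in the world has none). Each returns a list of dicts, best first, with "confidence" (0 to 1); they miss things now and then, are a little off and sometimes report something else, mostly with a low value. They report only what shows in the picture. A call takes as long as a camera call. They do not tell look-alikes from the thing itself.
- env.regions_of(picture, name): "region" (480x640 bool, what is visible of it) and "rect" ([left, top, width, height] in pixels, round what is visible of it).
The state is a dict: "time": time; "q": joint angles; "joint_velocities": joint speeds; "joint_torque": joint torques, N m; "eef_pos": TCP position; "ee_rot": TCP orientation; "force": force on the tool from outside, world axes, zero at the start; "moment": the same for the moment, N m; "grip_width": finger opening in mm; "grasp_force": force on a finger pad.
Only numpy, scipy, OpenCV 4.12 (cv2) and the standard library are available. Lean on these libraries where they do the work, as an engineer would, in place of code of your own. Each camera call takes 0.05 s, during which the arm holds its last target. There are 200 camera calls.

## Working session

There is one attempt and no reset: what is moved stays moved. The work goes in short steps, Python scripts to look and compute and a tool call to move; the robot and the scene stay as the last step left them, time stands still between calls to the robot, and variables do not carry over. Pictures are saved under pics/ and viewed, at most 10 in all, crops included, and the job is handed in when it is done.

Besides the shell and the picture viewer there is one more tool, called after "Request:" by a JSON object that holds its "fn" and its "kwargs", one argument or row to a line. drive_tool: Moves the arm, as the interface text tells. Its arguments: {"type":"object","properties":{"deltas":{"type":"array","items":{"type":"object","properties":{"delta_pos":{"type":"array","items":{"type":"number","minimum":-1,"maximum":1}},"yaw":{"type":"number","minimum":-1,"maximum":1},"hand":{"type":"number"}}}},"grip_force":{"type":"number"}},"required":["deltas"]}

```bash
mkdir -p pics
cat > h.py <<'E'
import numpy as np,cv2
from bench import env
def K(p):
    f=240/np.tan(np.radians(p["vertical_fov"])/2); return f,p["cx"],p["cy"]
def proj(p,X):
    f,cx,cy=K(p); c=np.atleast_2d(X)@np.array(p["R"]).T+np.array(p["t"]); return np.c_[f*c[:,0]/c[:,2]+cx,f*c[:,1]/c[:,2]+cy]
def atz(p,u,v,z):
    f,cx,cy=K(p);R=np.array(p["R"]);d=R.T@np.array([(u-cx)/f,(v-cy)/f,1]);o=-R.T@np.array(p["t"]);return o+d*(z-o[2])/d[2]
E
python3 - <<'E'
from h import *
for n in("scene","side"):
    p=env.read_camera(n); cv2.imwrite(f"pics/{n}0.png",p["pixels"])
    print(n,np.round(-np.array(p["R"]).T@np.array(p["t"])))
    for o in("basket_large","basket_middle","basket_small","basket_large_grip","board","wash_bottle","anvil_case","specimen"):
        print(o,[(d["rect"],round(d["confidence"],2)) for d in env.regions_of(p,o)][:4])
E
```

```text
scene [1385. -824. 1065.]
basket_large [([349.5, 229.6, 28.8, 70.6], 0.73), ([367.2, 193.7, 59.2, 68.6], 0.61)]
basket_middle [([178.3, 272.4, 73.3, 74.4], 0.97), ([218.9, 338.3, 74.2, 79.7], 0.9), ([167.5, 240.0, 38.4, 57.1], 0.81), ([115.2, 328.8, 79.9, 84.0], 0.59)]
basket_small [([258.4, 248.0, 39.4, 58.6], 0.57)]
basket_large_grip [([366.7, 193.1, 56.6, 72.0], 0.71)]
board []
wash_bottle [([351.2, 229.0, 27.0, 71.2], 0.89)]
anvil_case [([290.8, 310.4, 60.1, 57.7], 0.85)]
specimen [([419.7, 200.6, 23.4, 17.5], 0.68), ([255.5, 246.0, 39.6, 59.9], 0.48)]
side [400. 701. 630.]
basket_large [([242.1, 297.4, 77.0, 109.0], 0.71)]
basket_middle [([370.0, 178.2, 67.2, 63.3], 0.98), ([314.9, 176.0, 41.8, 54.5], 0.95), ([304.3, 148.0, 29.2, 50.6], 0.94), ([229.8, 171.4, 58.1, 40.7], 0.86)]
basket_small [([306.9, 219.0, 59.9, 48.1], 0.7)]
basket_large_grip [([243.7, 297.3, 76.4, 108.0], 0.89)]
board [([180.7, 292.3, 176.6, 144.4], 0.91)]
wash_bottle [([236.4, 219.9, 34.7, 85.0], 0.59)]
anvil_case [([226.5, 214.4, 39.7, 41.8], 0.66)]
specimen [([259.6, 430.6, 45.1, 49.4], 0.88)]
```

Run:
```python
import cv2
for n,(a,b,c,d) in {"scene":(180,430,100,450),"side":(140,480,150,450)}.items():
    i=cv2.imread(f"pics/{n}0.png")[a:b,c:d]; f=800/350 if n=="scene" else 600/340
    cv2.imwrite(f"pics/{n}0c.png",cv2.resize(i,None,fx=f,fy=f,interpolation=cv2.INTER_CUBIC)); print(n,f)
```

```text
scene 2.2857142857142856
side 1.7647058823529411
```

View pics/scene0c.png

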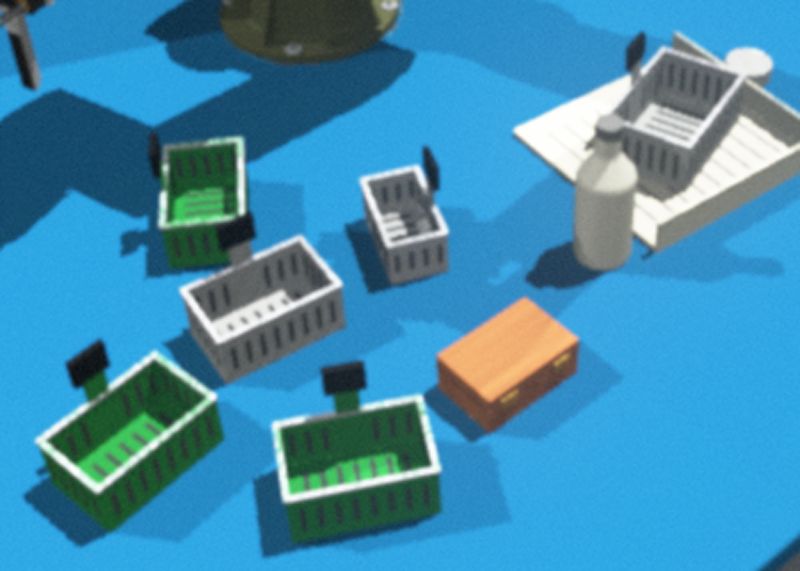

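View pics/side0c.png

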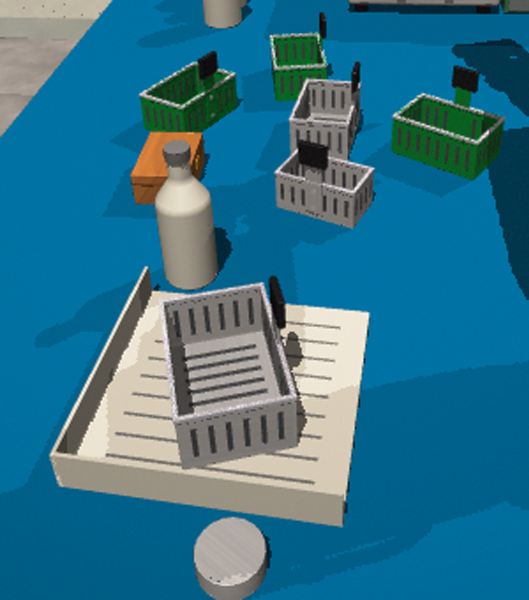

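The scene picture shows the grey small basket around crop (405,215), the grey middle around (265,305), the large on the board at (690,115). The side picture shows the board with its corner at lower left (53,456), and the large basket's handle at (277,302), toward the robot. I'll fit the poses next.

```bash
cat >> h.py <<'E'
from scipy.optimize import least_squares,minimize
D=dict(large=(160,110,70),middle=(138,88,64),small=(116,66,58))
def box(x0,x1,y0,y1,z0,z1): return np.array([[x,y,z] for x in(x0,x1) for y in(y0,y1) for z in(z0,z1)],float)
def parts(n):
    L,W,H=D[n]; return [box(-W/2,W/2,-L/2,L/2,0,H),box(-W/2,-W/2+3,-12,12,H,H+26),box(-W/2-5,-W/2+3,-20,20,H+26,H+60)]
def tf(P,x,y,a,z):
    c,s=np.cos(a),np.sin(a); return P@np.array([[c,-s,0],[s,c,0],[0,0,1]]).T+[x,y,z]
def sil(p,n,q,z,S=4):
    m=np.zeros((480*S,640*S),np.uint8)
    for P in parts(n):
        cv2.fillConvexPoly(m,cv2.convexHull(((proj(p,tf(P,q[0],q[1],q[2],z))+.5)*S).astype(np.int32)),1)
    return cv2.resize(m.astype(np.float32),(640,480),interpolation=cv2.INTER_AREA)
def fit(n,views,q0,z,spread=(15,15,.2)):
    def cost(v):
        q=np.array(q0)+v*np.array(spread); c=0
        for p,m,ig in views:
            s=sil(p,n,q,z); w=~ig; a=np.minimum(s,m)[w].sum(); c+=1-a/np.maximum(s,m)[w].sum()
        return c/len(views)
    best=None
    for k in np.array([[0,0,0],[1,0,1],[-1,0,-1],[0,1,1],[0,-1,-1]])*.7:
        r=minimize(cost,k,method="Nelder-Mead",options=dict(initial_simplex=k+np.vstack([np.zeros(3),np.eye(3)]),xatol=.01,fatol=1e-5))
        if best is None or r.fun<best.fun: best=r
    return np.array(q0)+best.x*np.array(spread),best.fun
def pick(p,name,pt):
    r=[d for d in env.regions_of(p,name) if d["rect"][0]-5<pt[0]<d["rect"][0]+d["rect"][2]+5 and d["rect"][1]-5<pt[1]<d["rect"][1]+d["rect"][3]+5]
    return np.array(r[0]["region"]) if r else None
E
cat > m.py <<'E'
from h import *
sc=env.read_camera("scene");si=env.read_camera("side")
U=lambda u,v:(100+u/2.2857,180+v/2.2857); V=lambda u,v:(150+u/1.7647,140+v/1.7647)
# board
BP=[(sc,U(515,130),(-130,-130,8)),(sc,U(657,225),(134,-130,45)),(sc,U(655,247),(134,-130,0)),(sc,U(677,33),(-130,134,45)),
(si,V(53,456),(134,134,45)),(si,V(347,497),(-130,134,45)),(si,V(342,525),(-130,134,0)),(si,V(369,314),(-130,-130,8)),(si,V(148,267),(134,-130,45))]
f=lambda q:np.concatenate([proj(p,tf(np.array([X],float),q[0],q[1],q[2],0))[0]-uv for p,uv,X in BP])
r=least_squares(f,[450,350,0],x_scale=[100,100,1],loss="soft_l1");print("board",np.round(r.x,3),np.round(r.fun,1))
none=np.zeros((480,640),bool)
big=lambda m:cv2.dilate(m.astype(np.uint8),np.ones((5,5)))>0
cl={"large":(U(690,120),V(230,360)),"middle":(U(265,305),V(325,105)),"small":(U(405,220),V(325,185))}
hd={"large":(U(635,55),V(277,302)),"middle":(U(237,232),V(357,78)),"small":(U(431,168),V(313,154))}
bot=big(pick(sc,"wash_bottle",U(605,210)))
out=[]
sm=pick(si,"basket_small",cl["small"][1])
for n in D:
    z=8 if n=="large" else 0; H=D[n][2]
    a=atz(sc,*cl[n][0],z+40)[:2]; b=atz(si,*cl[n][1],z+40)[:2]; h=atz(sc,*hd[n][0],z+H+43)[:2];h2=atz(si,*hd[n][1],z+H+43)[:2]
    c=(a+b)/2; d=c-(h+h2)/2; q0=[*c,np.arctan2(d[1],d[0])]
    ms=[pick(sc,"basket_"+n,cl[n][0]),pick(si,"basket_"+n,cl[n][1])]
    v=[]
    for p,m in zip((sc,si),ms):
        if m is None: print(n,"no mask"); continue
        ig=none
        if n=="large" and p is sc: ig=bot
        if n=="middle" and p is si and sm is not None: ig=big(sm)
        v.append((p,m.astype(np.float32),ig))
    for vv in ([v[0]],[v[-1]],v):
        q,c=fit(n,vv,q0,z); print(n,np.round(q0,2),np.round(q,3),round(c,3))
    out.append((n,q,z))
for k,(p,) in enumerate(((sc,),(si,))):
    im=cv2.resize(p["pixels"],None,fx=4,fy=4,interpolation=cv2.INTER_CUBIC)
    for n,q,z in out:
        for P in parts(n):
            x=((proj(p,tf(P,*q,z))+.5)*4).astype(int)
            for i in range(8):
                for j in range(i):
                    if bin(i^j).count("1")==1: cv2.line(im,tuple(map(int,x[i])),tuple(map(int,x[j])),(0,0,255),1)
    P=np.array([[-130,-130,8],[130,-130,8],[130,130,8],[-130,130,8]],float)
    cv2.polylines(im,[((proj(p,tf(P,*r.x,0))+.5)*4).astype(np.int32)],True,(255,0,255),2)
    im=im[180*4:360*4,170*4:450*4] if k==0 else im[150*4:440*4,170*4:440*4]
    s=min(800/im.shape[1],600/im.shape[0]); cv2.imwrite(f"pics/ov{k}.png",cv2.resize(im,None,fx=s,fy=s,interpolation=cv2.INTER_AREA))
for o,pt,z in(("anvil_case",(320,340),25),("wash_bottle",U(605,210),90)):
    m=pick(sc,o,pt); ys,xs=np.nonzero(m); print(o,np.round(atz(sc,xs.mean(),ys.mean(),z)))
E
python3 m.py
```

```text
board [ 5.29418e+02  1.59007e+02 -7.10000e-02] [-0.1 -1.1  0.9 -1.5  0.6  1.8 -0.3 -1.6 -1.  -0.8 -0.6 -0.6  1.8  1.4
  1.8 -1.2 -0.3 -1. ]
large [5.432e+02 1.674e+02 3.300e-01] [5.34870e+02 1.66803e+02 3.16000e-01] 0.028
large [5.432e+02 1.674e+02 3.300e-01] [5.36471e+02 1.68642e+02 3.14000e-01] 0.031
large [5.432e+02 1.674e+02 3.300e-01] [5.35752e+02 1.67942e+02 3.18000e-01] 0.035
middle [ 4.7298e+02 -3.8525e+02 -4.1000e-01] [ 4.68606e+02 -3.74301e+02 -1.11000e-01] 0.038
middle [ 4.7298e+02 -3.8525e+02 -4.1000e-01] [ 5.34623e+02 -5.56526e+02  1.64000e-01] 0.167
middle [ 4.7298e+02 -3.8525e+02 -4.1000e-01] [ 4.68544e+02 -3.74419e+02 -1.11000e-01] 0.516
small [ 461.33 -177.54   -1.94] [ 459.703 -184.417   -1.952] 0.058
small [ 461.33 -177.54   -1.94] [ 461.967 -179.982   -1.949] 0.038
small [ 461.33 -177.54   -1.94] [ 461.107 -184.11    -1.953] 0.067
anvil_case [ 688. -230.   25.]
wash_bottle [627. -40.  90.]
```

View pics/ov0.png

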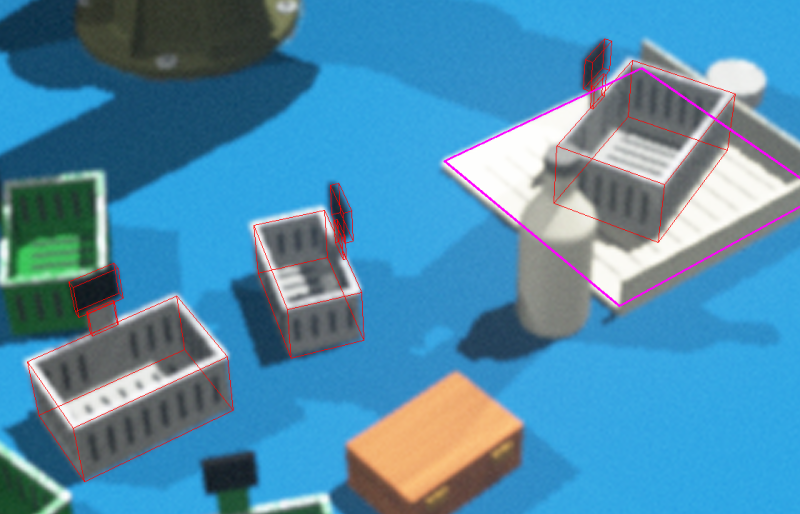

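View pics/ov1.png

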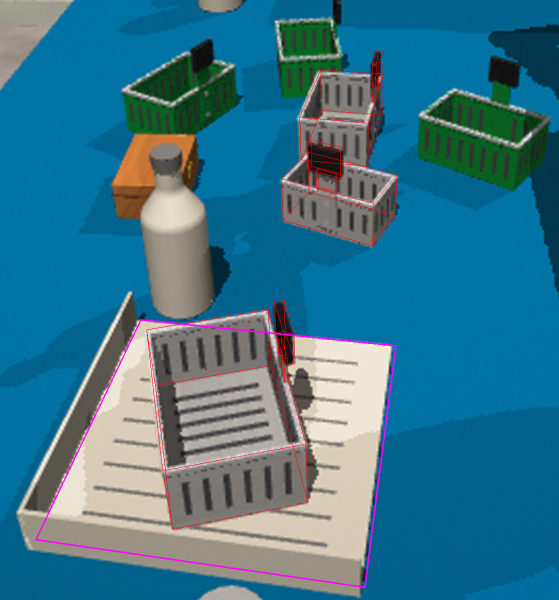

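The wireframes match the picture edges in both views. Both the middle basket at (468,-374) and the large one have their handles toward the robot, and the small one's handle points toward +y.

Plan:
1. Put the large basket in the corner by its handle.
2. Put the small basket into the middle one with the handles on opposite sides.
3. Put that pair into the large basket.

Run:
```python
from h import *
from scipy.spatial.transform import Rotation as R
s=env.read_state();w=s["ee_rot"];r=R.from_quat([w[1],w[2],w[3],w[0]]).as_matrix()
print(np.round(r,3),"tool y yaw",np.arctan2(r[1,1],r[0,1]),s["q"],s["force"],s["time"])
```

```text
[[ 0.923  0.386  0.   ]
 [ 0.386 -0.923  0.   ]
 [ 0.    -0.    -1.   ]] tool y yaw -1.175009797094218 [-1.24163078e+00  2.99900559e-01  1.52100426e+00  1.12654674e-05
  1.32069064e+00 -6.66237676e-02] [-0.65877663  0.38814135  0.07885652] 1.5
```

Request:
{"fn": "drive_tool", "kwargs": {
  "deltas": [
    {"delta_pos": [0.113,0.274,0],"yaw": 0.0099,"hand": 50},
    {"delta_pos": [0.113,0.274,0],"yaw": 0.0099,"hand": 50},
    {"delta_pos": [0.113,0.274,0],"yaw": 0.0099,"hand": 50},
    {"delta_pos": [0.113,0.274,0],"yaw": 0.0099,"hand": 50},
    {"delta_pos": [0.113,0.274,0],"yaw": 0.0099,"hand": 50},
    {"delta_pos": [0.113,0.274,0],"yaw": 0.0099,"hand": 50},
    {"delta_pos": [0.113,0.274,0],"yaw": 0.0099,"hand": 50},
    {"delta_pos": [0.113,0.274,0],"yaw": 0.0099,"hand": 50}
  ],
  "grip_force": 50
}}

```text
time: 2.17
eef_pos: [302.7, -286.9, 213.6]
ee_rot: [0.0, 0.901, 0.433, 0.0]
force: [0.1, -0.2, 0.8]
grip_width: 50.4
grasp_force: 0.0
```

Request:
{"fn": "drive_tool", "kwargs": {
  "deltas": [
    {"delta_pos": [0.113,0.274,0],"yaw": 0.0099,"hand": 50},
    {"delta_pos": [0.113,0.274,0],"yaw": 0.0099,"hand": 50},
    {"delta_pos": [0.113,0.274,0],"yaw": 0.0099,"hand": 50},
    {"delta_pos": [0.113,0.274,0],"yaw": 0.0099,"hand": 50},
    {"delta_pos": [0.113,0.274,0],"yaw": 0.0099,"hand": 50},
    {"delta_pos": [0.113,0.274,0],"yaw": 0.0099,"hand": 50},
    {"delta_pos": [0.113,0.274,0],"yaw": 0.0099,"hand": 50},
    {"delta_pos": [0.113,0.274,0],"yaw": 0.0099,"hand": 50}
  ]
}}

```text
time: 2.83
eef_pos: [393.2, -67.6, 213.7]
ee_rot: [0.0, 0.767, 0.642, 0.0]
force: [-0.9, 0.2, 0.5]
grip_width: 49.9
grasp_force: 0.0
```

Request:
{"fn": "drive_tool", "kwargs": {
  "deltas": [
    {"delta_pos": [0.113,0.274,0],"yaw": 0.0099,"hand": 50},
    {"delta_pos": [0.113,0.274,0],"yaw": 0.0099,"hand": 50},
    {"delta_pos": [0.113,0.274,0],"yaw": 0.0099,"hand": 50},
    {"delta_pos": [0.113,0.274,0],"yaw": 0.0099,"hand": 50},
    {"delta_pos": [0.113,0.274,0],"yaw": 0.0099,"hand": 50},
    {"delta_pos": [0.113,0.274,0],"yaw": 0.0099,"hand": 50},
    {"delta_pos": [0.113,0.274,0],"yaw": 0.0099,"hand": 50},
    {"delta_pos": [0.113,0.274,0],"yaw": 0.0099,"hand": 50}
  ]
}}

```text
time: 3.5
eef_pos: [483.6, 151.7, 213.5]
ee_rot: [0.0, 0.585, 0.811, 0.0]
force: [-0.0, -0.8, 0.5]
grip_width: 50.1
grasp_force: 0.0
```

Request:
{"fn": "drive_tool", "kwargs": {
  "deltas": [
    {"delta_pos": [-0.01,-0.013,-0.26],"yaw": 0,"hand": 50},
    {"delta_pos": [0,0,-0.26],"yaw": 0,"hand": 50},
    {"delta_pos": [0,0,-0.26],"yaw": 0,"hand": 50},
    {"delta_pos": [0,0,-0.255],"yaw": 0,"hand": 50},
    {"delta_pos": [0,0,0],"yaw": 0,"hand": 0},
    {"delta_pos": [0,0,0],"yaw": 0,"hand": 0},
    {"delta_pos": [0,0,0],"yaw": 0,"hand": 0},
    {"delta_pos": [0,0,0],"yaw": 0,"hand": 0}
  ]
}}

```text
time: 4.17
eef_pos: [483.1, 149.0, 111.7]
ee_rot: [0.001, 0.586, 0.81, 0.001]
force: [0.7, 0.4, -0.4]
grip_width: 27.0
grasp_force: 0.0
```

Request:
{"fn": "drive_tool", "kwargs": {
  "deltas": [
    {"delta_pos": [0,0,0],"yaw": 0,"hand": 0},
    {"delta_pos": [0,0,0],"yaw": 0,"hand": 0},
    {"delta_pos": [0,0,0],"yaw": 0,"hand": 0}
  ]
}}

```text
time: 4.42
eef_pos: [482.4, 148.8, 110.6]
ee_rot: [0.0, 0.586, 0.81, 0.0]
force: [0.5, 0.2, 3.5]
grip_width: 7.7
grasp_force: 50.0
```

Request:
{"fn": "drive_tool", "kwargs": {
  "deltas": [
    {"delta_pos": [0,0,0.1],"yaw": 0,"hand": 0},
    {"delta_pos": [0,0,0.2],"yaw": 0,"hand": 0},
    {"delta_pos": [0,0,0.2],"yaw": 0,"hand": 0},
    {"delta_pos": [0,0,0.15],"yaw": 0.01,"hand": 0},
    {"delta_pos": [0.08,0.02,0],"yaw": 0.0148,"hand": 0},
    {"delta_pos": [0.08,0.02,0],"yaw": 0.0148,"hand": 0},
    {"delta_pos": [0.08,0.02,0],"yaw": 0.0148,"hand": 0},
    {"delta_pos": [0.08,0.02,0],"yaw": 0.0148,"hand": 0}
  ]
}}

```text
time: 5.08
eef_pos: [514.4, 156.9, 175.5]
ee_rot: [-0.0, 0.396, 0.918, -0.0]
force: [-0.3, -0.3, -2.7]
grip_width: 7.5
grasp_force: 50.0
```

Request:
{"fn": "drive_tool", "kwargs": {
  "deltas": [
    {"delta_pos": [0.08,0.02,0],"yaw": 0.0148,"hand": 0},
    {"delta_pos": [0.08,0.02,0],"yaw": 0.0148,"hand": 0},
    {"delta_pos": [0.08,0.02,0],"yaw": 0.0148,"hand": 0},
    {"delta_pos": [0.08,0.02,0],"yaw": 0.0148,"hand": 0},
    {"delta_pos": [0.08,0.02,0],"yaw": 0.0148,"hand": 0},
    {"delta_pos": [0.08,0.01,0],"yaw": 0.0148,"hand": 0},
    {"delta_pos": [0.08,0.01,0],"yaw": 0.0148,"hand": 0},
    {"delta_pos": [0.04,0,0],"yaw": 0.0148,"hand": 0}
  ]
}}

```text
time: 5.75
eef_pos: [574.7, 168.9, 175.3]
ee_rot: [-0.0, 0.035, 0.999, -0.0]
force: [-0.8, -0.6, -2.2]
grip_width: 7.6
grasp_force: 50.0
```

```bash
cat > v.py <<'E'
import sys
from h import *
# usage: name,x,y,yaw,z  : fit from both views
n=sys.argv[1]; q0=list(map(float,sys.argv[2:5])); z=float(sys.argv[5])
none=np.zeros((480,640),bool);v=[]
for c in("scene","side"):
    p=env.read_camera(c); uv=proj(p,[[q0[0],q0[1],z+40]])[0]; m=pick(p,"basket_"+n,uv)
    if m is None: print(c,"none"); continue
    b=pick(p,"wash_bottle",proj(p,[[627,-40,90]])[0]); ig=none if b is None else cv2.dilate(b.astype(np.uint8),np.ones((5,5)))>0
    v.append((p,m.astype(np.float32),ig)); q,c2=fit(n,v[-1:],q0,z); print(c,np.round(q,3),round(c2,3))
if len(v)>1: q,c2=fit(n,v,q0,z); print("both",np.round(q,3),round(c2,3))
if len(sys.argv)>6:
    im=cv2.resize(p["pixels"],None,fx=4,fy=4,interpolation=cv2.INTER_CUBIC);u=(proj(p,[[q0[0],q0[1],z+60]])[0]*4).astype(int);a,b=max(u[1]-300,0),max(u[0]-400,0)
    cv2.imwrite(sys.argv[6],im[a:a+600,b:b+800])
print(np.round(env.read_state()["eef_pos"],1))
E
python3 v.py large 570 225 1.5 68
```

```text
scene [576.692 228.827   1.501] 0.085
side [581.08  223.259   1.495] 0.051
both [580.192 224.282   1.497] 0.086
[573.9 168.8 175.1]
```

Request:
{"fn": "drive_tool", "kwargs": {
  "deltas": [
    {"delta_pos": [0,0,-0.2],"yaw": 0,"hand": 0},
    {"delta_pos": [0,0,-0.2],"yaw": 0,"hand": 0},
    {"delta_pos": [0,0,-0.14],"yaw": 0,"hand": 0},
    {"delta_pos": [0,0,-0.06],"yaw": 0,"hand": 0},
    {"delta_pos": [0,0,-0.03],"yaw": 0,"hand": 0},
    {"delta_pos": [0,0,0],"yaw": 0,"hand": 0}
  ]
}}

```text
time: 6.55
eef_pos: [574.2, 168.9, 112.1]
ee_rot: [-0.0, 0.037, 0.999, -0.0]
force: [0.9, -0.8, -3.8]
grip_width: 7.8
grasp_force: 50.0
```

Request:
{"fn": "drive_tool", "kwargs": {
  "deltas": [
    {"delta_pos": [0.02,0,0],"yaw": 0,"hand": 0},
    {"delta_pos": [0.02,0,0],"yaw": 0,"hand": 0},
    {"delta_pos": [0,0,0],"yaw": 0,"hand": 0}
  ]
}}

```text
time: 6.8
eef_pos: [578.9, 168.9, 112.8]
ee_rot: [0.001, 0.037, 0.999, 0.0]
force: [-0.1, 0.4, -2.5]
grip_width: 7.8
grasp_force: 50.0
```

Request:
{"fn": "drive_tool", "kwargs": {
  "deltas": [
    {"delta_pos": [0,0.02,0],"yaw": 0,"hand": 0},
    {"delta_pos": [0,0.02,0],"yaw": 0,"hand": 0},
    {"delta_pos": [0,0,0],"yaw": 0,"hand": 0}
  ]
}}

```text
time: 7.05
eef_pos: [578.7, 171.9, 112.6]
ee_rot: [0.001, 0.037, 0.999, -0.001]
force: [0.3, -8.3, 0.6]
grip_width: 7.6
grasp_force: 50.0
```

Request:
{"fn": "drive_tool", "kwargs": {
  "deltas": [
    {"delta_pos": [0,0,-0.015],"yaw": 0,"hand": 0},
    {"delta_pos": [0.015,0,0],"yaw": 0,"hand": 0},
    {"delta_pos": [0.015,0,0],"yaw": 0,"hand": 0},
    {"delta_pos": [0,0,0],"yaw": 0,"hand": 0}
  ]
}}

```text
time: 7.38
eef_pos: [580.2, 171.2, 111.3]
ee_rot: [-0.002, 0.037, 0.999, -0.002]
force: [-15.7, -15.2, 13.7]
grip_width: 7.7
grasp_force: 50.0
```

Request:
{"fn": "drive_tool", "kwargs": {
  "deltas": [
    {"delta_pos": [0.015,0,0],"yaw": 0,"hand": 0},
    {"delta_pos": [0.01,0,0],"yaw": 0,"hand": 0},
    {"delta_pos": [0,0,0],"yaw": 0,"hand": 0}
  ]
}}

```text
time: 7.63
eef_pos: [582.1, 170.3, 111.7]
ee_rot: [-0.003, 0.037, 0.999, -0.002]
force: [-22.6, -22.1, 19.6]
grip_width: 7.5
grasp_force: 50.1
```

Request:
{"fn": "drive_tool", "kwargs": {
  "deltas": [
    {"delta_pos": [-0.01,0.0,0.0],"yaw": 0,"hand": 0},
    {"delta_pos": [0,0,0],"yaw": 0,"hand": 40},
    {"delta_pos": [0,0,0],"yaw": 0,"hand": 40},
    {"delta_pos": [0,0,0],"yaw": 0,"hand": 40},
    {"delta_pos": [0,0,0.1],"yaw": 0,"hand": 40},
    {"delta_pos": [0,0,0.4],"yaw": 0,"hand": 40},
    {"delta_pos": [0,0,0.4],"yaw": 0,"hand": 40},
    {"delta_pos": [0,0,0.2],"yaw": 0,"hand": 40}
  ]
}}

```text
time: 8.3
eef_pos: [583.7, 173.3, 226.2]
ee_rot: [0.003, 0.037, 0.999, 0.001]
force: [-0.1, -0.1, -0.2]
grip_width: 39.9
grasp_force: 0.0
```

Request:
{"fn": "drive_tool", "kwargs": {
  "deltas": [
    {"delta_pos": [-0.15,-0.35,0],"yaw": 0,"hand": 40},
    {"delta_pos": [-0.15,-0.35,0],"yaw": 0,"hand": 40},
    {"delta_pos": [-0.15,-0.35,0],"yaw": -0.01,"hand": 40},
    {"delta_pos": [-0.15,-0.35,0],"yaw": -0.01,"hand": 40},
    {"delta_pos": [-0.15,-0.35,0],"yaw": -0.01,"hand": 40},
    {"delta_pos": [-0.12,-0.35,0],"yaw": -0.01,"hand": 40},
    {"delta_pos": [-0.12,-0.35,0],"yaw": -0.01,"hand": 40},
    {"delta_pos": [-0.08,-0.35,0],"yaw": 0,"hand": 40}
  ]
}}

```text
time: 8.97
eef_pos: [474.9, -108.5, 221.7]
ee_rot: [0.001, 0.195, 0.981, -0.0]
force: [0.7, 0.5, 0.3]
grip_width: 40.1
grasp_force: 0.0
```

```bash
python3 v.py large 587 232 1.5 8 pics/l1.png; python3 v.py small 460.5 -182 -1.95 0
```

```text
scene [580.717 227.611   1.52 ] 0.104
side [585.949 210.2     1.575] 0.146
both [584.275 226.512   1.528] 0.136
[ 476.1 -106.3  220.8]
scene [ 458.492 -184.055   -1.956] 0.043
side [ 460.857 -180.033   -1.969] 0.051
both [ 459.675 -183.811   -1.956] 0.065
[ 475.9 -106.6  220.4]
```

View pics/l1.png

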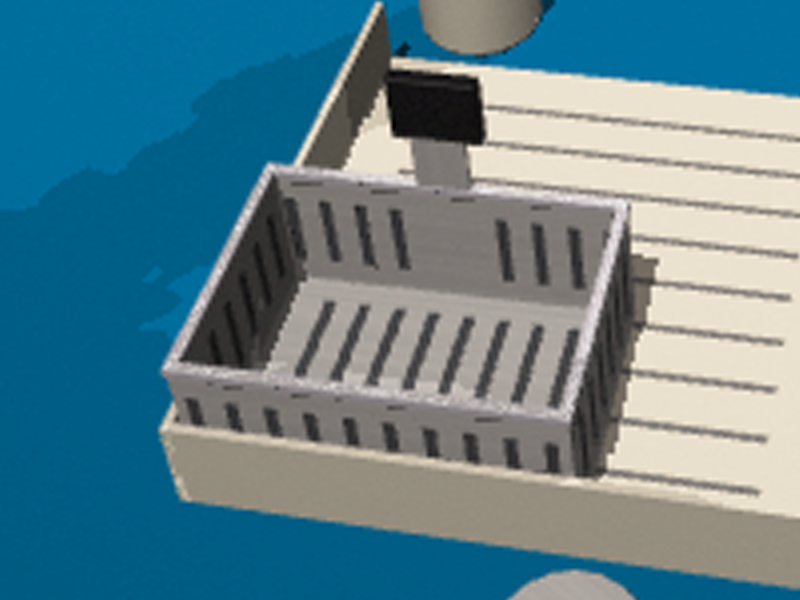

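Request:
{"fn": "drive_tool", "kwargs": {
  "deltas": [
    {"delta_pos": [-0.02,-0.22,0],"yaw": 0.0015,"hand": 40},
    {"delta_pos": [-0.015,-0.22,0],"yaw": 0,"hand": 40},
    {"delta_pos": [0,0,-0.35],"yaw": 0,"hand": 40},
    {"delta_pos": [0,0,-0.35],"yaw": 0,"hand": 40},
    {"delta_pos": [0,0,-0.35],"yaw": 0,"hand": 40},
    {"delta_pos": [0,0,-0.24],"yaw": 0,"hand": 40},
    {"delta_pos": [0,0,0],"yaw": 0,"hand": 40}
  ]
}}

```text
time: 10.15
eef_pos: [470.1, -150.1, 87.2]
ee_rot: [-0.004, 0.188, 0.982, 0.001]
force: [-0.3, -0.1, -0.6]
grip_width: 39.5
grasp_force: 0.0
```

Request:
{"fn": "drive_tool", "kwargs": {
  "deltas": [
    {"delta_pos": [0,0,0],"yaw": 0,"hand": 0},
    {"delta_pos": [0,0,0],"yaw": 0,"hand": 0},
    {"delta_pos": [0,0,0],"yaw": 0,"hand": 0},
    {"delta_pos": [0,0,0],"yaw": 0,"hand": 0},
    {"delta_pos": [0,0,0],"yaw": 0,"hand": 0},
    {"delta_pos": [0,0,0],"yaw": 0,"hand": 0}
  ]
}}

```text
time: 10.65
eef_pos: [472.6, -151.7, 92.5]
ee_rot: [0.001, 0.188, 0.982, -0.001]
force: [-2.6, -1.8, 6.8]
grip_width: 8.1
grasp_force: 50.0
```

Request:
{"fn": "drive_tool", "kwargs": {
  "deltas": [
    {"delta_pos": [0,0,0.15],"yaw": 0,"hand": 0},
    {"delta_pos": [0,0,0.35],"yaw": 0,"hand": 0},
    {"delta_pos": [0,0,0.35],"yaw": 0,"hand": 0},
    {"delta_pos": [0,0,0.35],"yaw": 0,"hand": 0},
    {"delta_pos": [0,0,0.3],"yaw": 0,"hand": 0},
    {"delta_pos": [0.025,-0.19,0],"yaw": -0.0172,"hand": 0},
    {"delta_pos": [0.025,-0.19,0],"yaw": -0.0172,"hand": 0},
    {"delta_pos": [0.025,-0.19,0],"yaw": -0.0172,"hand": 0}
  ]
}}

```text
time: 11.32
eef_pos: [479.8, -208.7, 242.2]
ee_rot: [0.001, 0.347, 0.938, -0.0]
force: [0.2, 0.5, -1.9]
grip_width: 8.0
grasp_force: 50.0
```

Request:
{"fn": "drive_tool", "kwargs": {
  "deltas": [
    {"delta_pos": [0.025,-0.19,0],"yaw": -0.0172,"hand": 0},
    {"delta_pos": [0.025,-0.19,0],"yaw": -0.0172,"hand": 0},
    {"delta_pos": [0.025,-0.19,0],"yaw": -0.0172,"hand": 0},
    {"delta_pos": [0.025,-0.19,0],"yaw": -0.0172,"hand": 0},
    {"delta_pos": [0.025,-0.19,0],"yaw": -0.0172,"hand": 0},
    {"delta_pos": [0.025,-0.19,0],"yaw": -0.0172,"hand": 0},
    {"delta_pos": [0.025,-0.19,0],"yaw": -0.0172,"hand": 0},
    {"delta_pos": [0.025,-0.19,0],"yaw": -0.0172,"hand": 0}
  ]
}}

```text
time: 11.98
eef_pos: [499.7, -361.0, 241.5]
ee_rot: [-0.0, 0.708, 0.706, 0.0]
force: [0.2, -0.3, -1.4]
grip_width: 7.8
grasp_force: 50.0
```

Request:
{"fn": "drive_tool", "kwargs": {
  "deltas": [
    {"delta_pos": [0.025,-0.18,0],"yaw": -0.0172,"hand": 0},
    {"delta_pos": [0,0,0],"yaw": 0,"hand": 0},
    {"delta_pos": [0,0,0],"yaw": 0,"hand": 0}
  ]
}}

```text
time: 12.23
eef_pos: [502.0, -378.4, 241.0]
ee_rot: [-0.0, 0.743, 0.669, 0.0]
force: [-0.0, 1.1, -1.5]
grip_width: 7.8
grasp_force: 50.0
```

```bash
python3 v.py small 468 -374 3.03 150; python3 v.py middle 468 -374 -.11 0; python3 -c "
from h import *
print(env.read_state()['ee_rot'])"
```

```text
scene [ 468.005 -374.985    3.036] 0.112
side [ 469.262 -366.48     3.058] 0.067
both [ 469.387 -373.98     3.047] 0.116
[ 502.4 -377.5  241.8]
scene [ 4.69090e+02 -3.73675e+02 -9.60000e-02] 0.112
side [ 4.71169e+02 -3.69719e+02 -9.50000e-02] 0.03
both [ 4.70743e+02 -3.73058e+02 -9.60000e-02] 0.082
[ 502.2 -378.1  241.5]
[ 3.43867370e-06  7.43131263e-01  6.69145669e-01 -1.67739949e-05]
```

Request:
{"fn": "drive_tool", "kwargs": {
  "deltas": [
    {"delta_pos": [0.01,0,-0.25],"yaw": 0,"hand": 0},
    {"delta_pos": [0,0,-0.25],"yaw": 0,"hand": 0},
    {"delta_pos": [0,0,-0.2],"yaw": 0,"hand": 0},
    {"delta_pos": [0,0,-0.2],"yaw": 0,"hand": 0},
    {"delta_pos": [0,0,-0.2],"yaw": 0,"hand": 0},
    {"delta_pos": [0,0,-0.15],"yaw": 0,"hand": 0},
    {"delta_pos": [0,0,-0.1],"yaw": 0,"hand": 0},
    {"delta_pos": [0,0,0],"yaw": 0,"hand": 0}
  ]
}}

```text
time: 13.5
eef_pos: [502.6, -377.6, 104.3]
ee_rot: [-0.002, 0.743, 0.669, -0.0]
force: [0.4, 0.1, -2.2]
grip_width: 7.7
grasp_force: 50.0
```

Request:
{"fn": "drive_tool", "kwargs": {
  "deltas": [
    {"delta_pos": [0,0,-0.06],"yaw": 0,"hand": 0},
    {"delta_pos": [0,0,-0.04],"yaw": 0,"hand": 0},
    {"delta_pos": [0,0,-0.02],"yaw": 0,"hand": 0},
    {"delta_pos": [0,0,0],"yaw": 0,"hand": 0}
  ]
}}

```text
time: 13.83
eef_pos: [503.7, -378.4, 95.5]
ee_rot: [0.001, 0.743, 0.669, 0.0]
force: [0.2, 0.7, 1.5]
grip_width: 7.9
grasp_force: 50.0
```

Request:
{"fn": "drive_tool", "kwargs": {
  "deltas": [
    {"delta_pos": [0,0,-0.01],"yaw": 0,"hand": 0},
    {"delta_pos": [0,0,0],"yaw": 0,"hand": 40},
    {"delta_pos": [0,0,0],"yaw": 0,"hand": 40},
    {"delta_pos": [0,0,0],"yaw": 0,"hand": 40},
    {"delta_pos": [0,0,0.1],"yaw": 0,"hand": 40},
    {"delta_pos": [0,0,0.3],"yaw": 0,"hand": 40},
    {"delta_pos": [0,0,0.35],"yaw": 0,"hand": 40},
    {"delta_pos": [0,0,0],"yaw": 0,"hand": 40}
  ]
}}

```text
time: 14.5
eef_pos: [505.0, -379.7, 176.2]
ee_rot: [0.005, 0.743, 0.669, 0.001]
force: [0.0, 0.1, 0.6]
grip_width: 39.8
grasp_force: 0.0
```

Request:
{"fn": "drive_tool", "kwargs": {
  "deltas": [
    {"delta_pos": [-0.26,0.03,0],"yaw": 0,"hand": 40},
    {"delta_pos": [-0.26,0.03,0],"yaw": 0,"hand": 40},
    {"delta_pos": [-0.26,0.03,0],"yaw": 0,"hand": 40},
    {"delta_pos": [0,0,0],"yaw": 0,"hand": 40},
    {"delta_pos": [0,0,0],"yaw": 0,"hand": 40}
  ]
}}

```text
time: 14.92
eef_pos: [424.9, -369.5, 169.6]
ee_rot: [0.001, 0.744, 0.669, 0.0]
force: [0.1, 0.4, 0.3]
grip_width: 40.3
grasp_force: 0.0
```

```bash
python3 v.py small 469 -374 3.04 3;python3 v.py middle 468 -374 -.11 0 pics/s1.png
```

```text
scene [ 435.197 -361.779    3.002] 0.405
side [ 481.736 -462.185    3.348] 0.416
both [ 469.953 -373.454    3.108] 0.464
[ 425.8 -369.1  168.3]
scene [ 4.68952e+02 -3.74184e+02 -1.01000e-01] 0.379
side [ 5.35390e+02 -5.57385e+02  1.82000e-01] 0.213
both [ 4.68692e+02 -3.74440e+02 -1.11000e-01] 0.688
[ 425.3 -369.2  168.4]
```

View pics/s1.png

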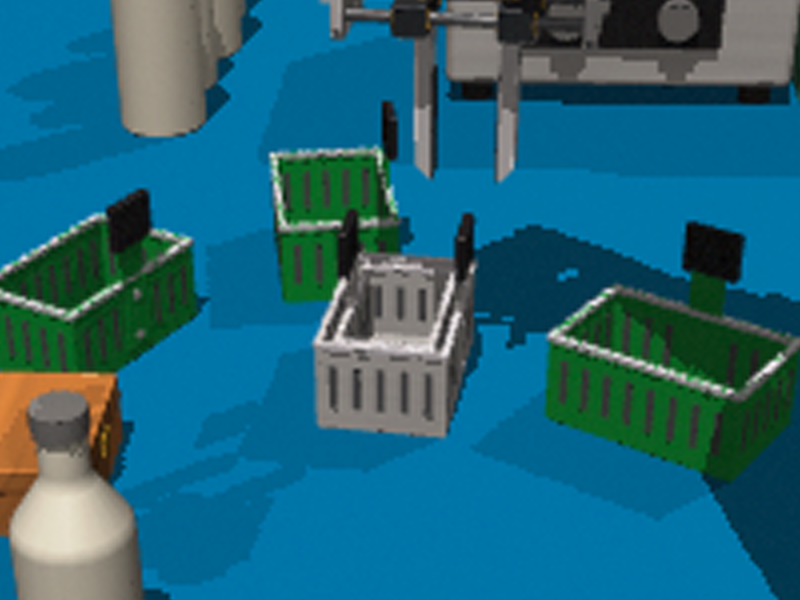

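The picture shows the small basket nested flat in the middle one, around (395,340), with handles at (349,245) and (465,245). Now I'll grasp the middle one's handle.

Request:
{"fn": "drive_tool", "kwargs": {
  "deltas": [
    {"delta_pos": [0,0,-0.25],"yaw": 0,"hand": 40},
    {"delta_pos": [0,0,-0.25],"yaw": 0,"hand": 40},
    {"delta_pos": [0,0,-0.2],"yaw": 0,"hand": 40},
    {"delta_pos": [0,0,0],"yaw": 0,"hand": 0},
    {"delta_pos": [0,0,0],"yaw": 0,"hand": 0},
    {"delta_pos": [0,0,0],"yaw": 0,"hand": 0},
    {"delta_pos": [0,0,0],"yaw": 0,"hand": 0},
    {"delta_pos": [0,0,0],"yaw": 0,"hand": 0}
  ]
}}

```text
time: 16.18
eef_pos: [425.6, -369.6, 99.7]
ee_rot: [0.001, 0.743, 0.669, 0.0]
force: [0.8, 0.1, -0.3]
grip_width: 10.4
grasp_force: 0.0
```

Request:
{"fn": "drive_tool", "kwargs": {
  "deltas": [
    {"delta_pos": [0,0,0],"yaw": 0,"hand": 0},
    {"delta_pos": [0,0,0],"yaw": 0,"hand": 0},
    {"delta_pos": [0,0,0],"yaw": 0,"hand": 0}
  ]
}}

```text
time: 16.43
eef_pos: [425.4, -369.4, 99.4]
ee_rot: [0.001, 0.743, 0.669, -0.0]
force: [-3.1, 2.1, 6.4]
grip_width: 7.9
grasp_force: 50.0
```

Run:
```python
from h import *
# rim corners of large by clicks in side picture l1.png (scale 4), rim z=78
p=env.read_camera("side"); u=(proj(p,[[587,232,68]])[0]*4).astype(int);a,b=max(u[1]-300,0),max(u[0]-400,0)
C={"(+x+y)":(165,370),"(+x-y)":(270,167),"(-x-y)":(628,203),"(-x+y)":(570,415)}
for k,(x,y) in C.items(): print(k,np.round(atz(p,(x+b)/4,(y+a)/4,78),1))
W={"wall corner":(163,428),"wall y end far":(380,5)}
for k,(x,y) in W.items(): print(k,np.round(atz(p,(x+b)/4,(y+a)/4,45),1))
# point on y wall top outer edge near right
print(np.round(atz(p,(800+b)/4,(513+a)/4,45),1))
```

```text
(+x+y) [666.1 281.   78. ]
(+x-y) [658.9 172.7  78. ]
(-x-y) [500.6 181.2  78. ]
(-x+y) [507.3 288.1  78. ]
wall corner [672.8 283.   45. ]
wall y end far [653.3  24.4  45. ]
[420.9 299.   45. ]
```

Request:
{"fn": "drive_tool", "kwargs": {
  "deltas": [
    {"delta_pos": [0,0,0.1],"yaw": 0,"hand": 0},
    {"delta_pos": [0,0,0.3],"yaw": 0,"hand": 0},
    {"delta_pos": [0,0,0.35],"yaw": 0,"hand": 0},
    {"delta_pos": [0,0,0.35],"yaw": 0,"hand": 0},
    {"delta_pos": [0,0,0.35],"yaw": 0,"hand": 0},
    {"delta_pos": [0,0,0.35],"yaw": 0,"hand": 0},
    {"delta_pos": [0,0,0.3],"yaw": 0,"hand": 0},
    {"delta_pos": [0,0,0],"yaw": 0,"hand": 0}
  ]
}}

```text
time: 17.15
eef_pos: [426.0, -369.8, 315.5]
ee_rot: [0.005, 0.743, 0.669, 0.0]
force: [1.3, -0.1, -2.4]
grip_width: 7.9
grasp_force: 50.0
```

Request:
{"fn": "drive_tool", "kwargs": {
  "deltas": [
    {"delta_pos": [0.05,0.2,0],"yaw": -0.0122,"hand": 0},
    {"delta_pos": [0.08,0.32,0],"yaw": -0.0122,"hand": 0},
    {"delta_pos": [0.08,0.32,0],"yaw": -0.0122,"hand": 0},
    {"delta_pos": [0.08,0.32,0],"yaw": -0.0122,"hand": 0},
    {"delta_pos": [0.08,0.32,0],"yaw": -0.0122,"hand": 0},
    {"delta_pos": [0.08,0.32,0],"yaw": -0.0122,"hand": 0},
    {"delta_pos": [0.08,0.32,0],"yaw": -0.0122,"hand": 0},
    {"delta_pos": [0.08,0.32,0],"yaw": -0.0122,"hand": 0}
  ]
}}

```text
time: 17.82
eef_pos: [485.9, -123.4, 307.9]
ee_rot: [-0.0, 0.911, 0.412, -0.0]
force: [1.6, 0.7, -2.9]
grip_width: 7.7
grasp_force: 50.0
```

Request:
{"fn": "drive_tool", "kwargs": {
  "deltas": [
    {"delta_pos": [0.08,0.32,0],"yaw": -0.0122,"hand": 0},
    {"delta_pos": [0.08,0.32,0],"yaw": -0.0122,"hand": 0},
    {"delta_pos": [0.08,0.32,0],"yaw": -0.0122,"hand": 0},
    {"delta_pos": [0.08,0.32,0],"yaw": -0.0122,"hand": 0},
    {"delta_pos": [0.08,0.32,0],"yaw": -0.0122,"hand": 0},
    {"delta_pos": [0.08,0.32,0],"yaw": -0.0122,"hand": 0},
    {"delta_pos": [0.08,0.32,0],"yaw": -0.0122,"hand": 0},
    {"delta_pos": [0.08,0.32,0],"yaw": -0.0122,"hand": 0}
  ]
}}

```text
time: 18.48
eef_pos: [550.0, 132.6, 307.8]
ee_rot: [-0.0, 0.993, 0.118, -0.001]
force: [0.7, -0.3, -3.0]
grip_width: 8.2
grasp_force: 50.0
```

Request:
{"fn": "drive_tool", "kwargs": {
  "deltas": [
    {"delta_pos": [0.08,0.32,0],"yaw": -0.0122,"hand": 0},
    {"delta_pos": [0.08,0.32,0],"yaw": -0.0122,"hand": 0},
    {"delta_pos": [0.08,0.32,0],"yaw": -0.0122,"hand": 0},
    {"delta_pos": [0.08,0.3,0],"yaw": -0.0112,"hand": 0},
    {"delta_pos": [0.04,0.1,0],"yaw": 0,"hand": 0},
    {"delta_pos": [0,0,0],"yaw": 0,"hand": 0},
    {"delta_pos": [0,0,0],"yaw": 0,"hand": 0}
  ]
}}

```text
time: 19.07
eef_pos: [585.9, 267.0, 307.3]
ee_rot: [0.0, 1.0, -0.03, -0.001]
force: [0.0, -0.6, -3.1]
grip_width: 8.1
grasp_force: 50.0
```

Request:
{"fn": "drive_tool", "kwargs": {
  "deltas": [
    {"delta_pos": [0.02,0.08,0],"yaw": 0,"hand": 0},
    {"delta_pos": [0,0,-0.35],"yaw": 0,"hand": 0},
    {"delta_pos": [0,0,-0.35],"yaw": 0,"hand": 0},
    {"delta_pos": [0,0,-0.35],"yaw": 0,"hand": 0},
    {"delta_pos": [0,0,0],"yaw": 0,"hand": 0},
    {"delta_pos": [0,0,0],"yaw": 0,"hand": 0}
  ]
}}

```text
time: 19.57
eef_pos: [588.0, 274.2, 203.3]
ee_rot: [0.0, 1.0, -0.031, -0.001]
force: [1.1, 0.2, -2.2]
grip_width: 7.5
grasp_force: 50.0
```

Run:
```python
from h import *
s=env.read_state();print(s["eef_pos"])
ims=[]
for c in("scene","side"):
    p=env.read_camera(c); im=cv2.resize(p["pixels"],None,fx=4,fy=4,interpolation=cv2.INTER_CUBIC)
    for n,q,z in(("large",(584.5,230.5,1.505),8),("middle",(585.5,230,-1.631),s["eef_pos"][2]-99.4)):
        x=((proj(p,tf(parts(n)[0],*q,z))+.5)*4).astype(int)
        for i in range(8):
            for j in range(i):
                if bin(i^j).count("1")==1: cv2.line(im,tuple(map(int,x[i])),tuple(map(int,x[j])),(0,0,255) if n=="large" else (0,255,0),1)
    u=(proj(p,[[585,230,90]])[0]*4).astype(int)
    ims.append(im[u[1]-250:u[1]+250,u[0]-200:u[0]+200] if c=="scene" else cv2.resize(im[u[1]-312:u[1]+313,u[0]-250:u[0]+250],(400,500)))
cv2.imwrite("pics/in1.png",np.hstack(ims))
```

```text
[587.97878721 274.2128705  203.28419117]
```

View pics/in1.png

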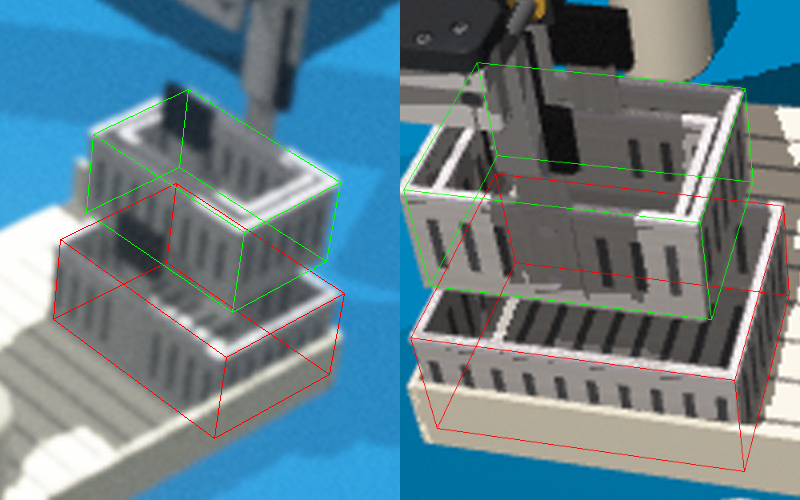

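The overlay shows the middle and small pair (green) straight above the large basket (red), and both outlines match the rims within about 2 mm. Lowering.

Request:
{"fn": "drive_tool", "kwargs": {
  "deltas": [
    {"delta_pos": [0,0.005,-0.2],"yaw": 0,"hand": 0},
    {"delta_pos": [0,0,-0.15],"yaw": 0,"hand": 0},
    {"delta_pos": [0,0,-0.15],"yaw": 0,"hand": 0},
    {"delta_pos": [0,0,-0.12],"yaw": 0,"hand": 0},
    {"delta_pos": [0,0,-0.1],"yaw": 0,"hand": 0},
    {"delta_pos": [0,0,-0.08],"yaw": 0,"hand": 0},
    {"delta_pos": [0,0,-0.04],"yaw": 0,"hand": 0},
    {"delta_pos": [0,0,0],"yaw": 0,"hand": 0}
  ]
}}

```text
time: 20.33
eef_pos: [588.2, 275.3, 119.1]
ee_rot: [0.0, 1.0, -0.03, -0.0]
force: [-0.8, 0.3, -2.9]
grip_width: 7.9
grasp_force: 50.0
```

Request:
{"fn": "drive_tool", "kwargs": {
  "deltas": [
    {"delta_pos": [0,0,-0.05],"yaw": 0,"hand": 0},
    {"delta_pos": [0,0,-0.03],"yaw": 0,"hand": 0},
    {"delta_pos": [0,0,0],"yaw": 0,"hand": 0},
    {"delta_pos": [0,0,0],"yaw": 0,"hand": 0}
  ]
}}

```text
time: 20.67
eef_pos: [588.3, 275.4, 111.5]
ee_rot: [-0.0, 1.0, -0.03, 0.0]
force: [-0.0, -0.3, -2.6]
grip_width: 7.8
grasp_force: 50.0
```

Request:
{"fn": "drive_tool", "kwargs": {
  "deltas": [
    {"delta_pos": [0,0,-0.015],"yaw": 0,"hand": 0},
    {"delta_pos": [0,0,-0.005],"yaw": 0,"hand": 0},
    {"delta_pos": [0,0,0],"yaw": 0,"hand": 0}
  ]
}}

```text
time: 20.92
eef_pos: [588.6, 275.5, 110.4]
ee_rot: [-0.0, 1.0, -0.03, 0.001]
force: [0.8, -0.8, 4.0]
grip_width: 7.7
grasp_force: 50.0
```

Request:
{"fn": "drive_tool", "kwargs": {
  "deltas": [
    {"delta_pos": [0,0,0],"yaw": 0,"hand": 30},
    {"delta_pos": [0,0,0],"yaw": 0,"hand": 30},
    {"delta_pos": [0,0,0],"yaw": 0,"hand": 30},
    {"delta_pos": [0,0,0.05],"yaw": 0,"hand": 30},
    {"delta_pos": [0,0,0.2],"yaw": 0,"hand": 30},
    {"delta_pos": [0,0,0.4],"yaw": 0,"hand": 30},
    {"delta_pos": [0,0,0.4],"yaw": 0,"hand": 30},
    {"delta_pos": [0,0,0.2],"yaw": 0,"hand": 30}
  ]
}}

```text
time: 21.58
eef_pos: [588.9, 275.6, 240.1]
ee_rot: [-0.001, 1.0, -0.03, 0.003]
force: [-0.4, -0.2, 1.2]
grip_width: 30.2
grasp_force: 0.0
```

Request:
{"fn": "drive_tool", "kwargs": {
  "deltas": [
    {"delta_pos": [-0.3,-0.3,0],"yaw": 0,"hand": 30},
    {"delta_pos": [-0.3,-0.3,0],"yaw": 0,"hand": 30},
    {"delta_pos": [-0.3,-0.3,0],"yaw": 0,"hand": 30},
    {"delta_pos": [-0.3,-0.3,0],"yaw": 0,"hand": 0},
    {"delta_pos": [-0.2,-0.2,0],"yaw": 0,"hand": 0},
    {"delta_pos": [-0.2,-0.2,0],"yaw": 0,"hand": 0},
    {"delta_pos": [-0.1,-0.1,0],"yaw": 0,"hand": 0},
    {"delta_pos": [0,0,0],"yaw": 0,"hand": 0}
  ]
}}

```text
time: 22.25
eef_pos: [419.2, 106.2, 235.3]
ee_rot: [-0.0, 1.0, -0.031, 0.001]
force: [0.7, 0.0, -0.6]
grip_width: 1.4
grasp_force: 0.0
```

Run:
```python
from h import *
p=env.read_camera("side"); im=cv2.resize(p["pixels"],None,fx=4.5,fy=4.5,interpolation=cv2.INTER_CUBIC)
u=(proj(p,[[585,230,70]])[0]*4.5).astype(int); o=(u[0]-400,u[1]-300); print(o)
cv2.imwrite("pics/fin.png",im[o[1]:o[1]+600,o[0]:o[0]+800])
```

```text
(np.int64(679), np.int64(1337))
```

View pics/fin.png

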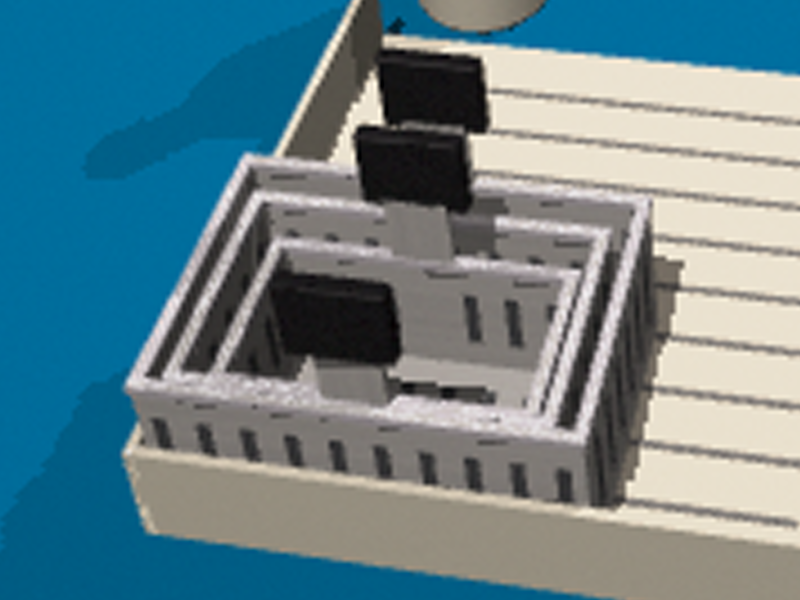

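The nest is together in fin.png, with all rims parallel and level. The corner looks closed near (130,390). I'll press it gently into the walls with closed fingers to be sure it's flush.

Request:
{"fn": "drive_tool", "kwargs": {
  "deltas": [
    {"delta_pos": [0.2,0.33,0],"yaw": 0,"hand": 0},
    {"delta_pos": [0.2,0.33,0],"yaw": 0,"hand": 0},
    {"delta_pos": [0.19,0.33,0],"yaw": 0,"hand": 0},
    {"delta_pos": [0.1,0.33,0],"yaw": 0,"hand": 0},
    {"delta_pos": [0,0,-0.36],"yaw": 0,"hand": 0},
    {"delta_pos": [0,0,-0.36],"yaw": 0,"hand": 0},
    {"delta_pos": [0,0,-0.36],"yaw": 0,"hand": 0},
    {"delta_pos": [0,0,-0.36],"yaw": 0,"hand": 0}
  ]
}}

```text
time: 22.97
eef_pos: [489.6, 240.6, 88.4]
ee_rot: [-0.0, 1.0, -0.03, 0.0]
force: [1.1, 0.5, -0.0]
grip_width: 0.3
grasp_force: 0.0
```

Request:
{"fn": "drive_tool", "kwargs": {
  "deltas": [
    {"delta_pos": [0,0,-0.33],"yaw": 0,"hand": 0},
    {"delta_pos": [0,0,0],"yaw": 0,"hand": 0},
    {"delta_pos": [0,0,0],"yaw": 0,"hand": 0},
    {"delta_pos": [0.02,0,0],"yaw": 0,"hand": 0},
    {"delta_pos": [0.02,0,0],"yaw": 0,"hand": 0},
    {"delta_pos": [0.02,0,0],"yaw": 0,"hand": 0},
    {"delta_pos": [0.0,0,0],"yaw": 0,"hand": 0}
  ]
}}

```text
time: 23.55
eef_pos: [496.1, 240.1, 59.5]
ee_rot: [-0.001, 1.0, -0.031, 0.001]
force: [-3.5, 0.9, 0.9]
grip_width: 0.6
grasp_force: 1.6
```

Request:
{"fn": "drive_tool", "kwargs": {
  "deltas": [
    {"delta_pos": [0.015,0,0],"yaw": 0,"hand": 0},
    {"delta_pos": [0.015,0,0],"yaw": 0,"hand": 0},
    {"delta_pos": [0.0,0,0],"yaw": 0,"hand": 0}
  ]
}}

```text
time: 23.8
eef_pos: [497.6, 240.0, 59.3]
ee_rot: [-0.0, 1.0, -0.03, -0.001]
force: [-16.5, 0.1, 14.0]
grip_width: 0.7
grasp_force: 8.5
```

Request:
{"fn": "drive_tool", "kwargs": {
  "deltas": [
    {"delta_pos": [-0.08,0,0],"yaw": 0,"hand": 0},
    {"delta_pos": [0,0,0.36],"yaw": 0,"hand": 0},
    {"delta_pos": [0,0,0.36],"yaw": 0,"hand": 0},
    {"delta_pos": [0,0,0.36],"yaw": 0,"hand": 0},
    {"delta_pos": [0,0,0.36],"yaw": 0,"hand": 0},
    {"delta_pos": [0.33,-0.23,0],"yaw": 0,"hand": 0},
    {"delta_pos": [0.33,-0.23,0],"yaw": 0,"hand": 0},
    {"delta_pos": [0.33,-0.23,0],"yaw": 0,"hand": 0}
  ]
}}

```text
time: 24.47
eef_pos: [590.9, 169.8, 204.1]
ee_rot: [-0.0, 1.0, -0.03, 0.002]
force: [-0.2, 0.6, 0.6]
grip_width: 0.8
grasp_force: 0.0
```

Request:
{"fn": "drive_tool", "kwargs": {
  "deltas": [
    {"delta_pos": [0.33,-0.23,0],"yaw": 0,"hand": 0},
    {"delta_pos": [0.02,0,0],"yaw": 0,"hand": 0},
    {"delta_pos": [0,0,-0.36],"yaw": 0,"hand": 0},
    {"delta_pos": [0,0,-0.36],"yaw": 0,"hand": 0},
    {"delta_pos": [0,0,-0.36],"yaw": 0,"hand": 0},
    {"delta_pos": [0,0,-0.36],"yaw": 0,"hand": 0},
    {"delta_pos": [0,0,0],"yaw": 0,"hand": 0},
    {"delta_pos": [0,0,0],"yaw": 0,"hand": 0}
  ]
}}

```text
time: 25.13
eef_pos: [624.2, 147.5, 57.8]
ee_rot: [0.0, 1.0, -0.03, -0.001]
force: [0.2, -0.5, 0.4]
grip_width: 0.5
grasp_force: 0.0
```

Request:
{"fn": "drive_tool", "kwargs": {
  "deltas": [
    {"delta_pos": [0,0.02,0],"yaw": 0,"hand": 0},
    {"delta_pos": [0,0.02,0],"yaw": 0,"hand": 0},
    {"delta_pos": [0,0.02,0],"yaw": 0,"hand": 0},
    {"delta_pos": [0,0.02,0],"yaw": 0,"hand": 0},
    {"delta_pos": [0,0,0],"yaw": 0,"hand": 0}
  ]
}}

```text
time: 25.55
eef_pos: [624.7, 156.0, 58.5]
ee_rot: [-0.0, 1.0, -0.03, 0.001]
force: [0.4, -0.1, 0.5]
grip_width: 0.8
grasp_force: 0.0
```

Request:
{"fn": "drive_tool", "kwargs": {
  "deltas": [
    {"delta_pos": [0,0.015,0],"yaw": 0,"hand": 0},
    {"delta_pos": [0,0.015,0],"yaw": 0,"hand": 0},
    {"delta_pos": [0,0,0],"yaw": 0,"hand": 0}
  ]
}}

```text
time: 25.8
eef_pos: [624.7, 156.7, 58.3]
ee_rot: [0.001, 1.0, -0.031, 0.0]
force: [-3.0, -12.9, 6.9]
grip_width: 0.6
grasp_force: 6.7
```

Request:
{"fn": "drive_tool", "kwargs": {
  "deltas": [
    {"delta_pos": [0,0.01,0],"yaw": 0,"hand": 0},
    {"delta_pos": [0,0.01,0],"yaw": 0,"hand": 0},
    {"delta_pos": [0,0,0],"yaw": 0,"hand": 0}
  ]
}}

```text
time: 26.05
eef_pos: [624.6, 156.8, 58.3]
ee_rot: [0.003, 1.0, -0.031, -0.0]
force: [-6.8, -24.6, 10.2]
grip_width: 0.8
grasp_force: 12.8
```

Request:
{"fn": "drive_tool", "kwargs": {
  "deltas": [
    {"delta_pos": [0,-0.12,0],"yaw": 0,"hand": 0},
    {"delta_pos": [0,0,0.36],"yaw": 0,"hand": 0},
    {"delta_pos": [0,0,0.36],"yaw": 0,"hand": 0},
    {"delta_pos": [0,0,0.2],"yaw": 0,"hand": 0},
    {"delta_pos": [-0.3,0,0],"yaw": 0,"hand": 0},
    {"delta_pos": [-0.3,0,0],"yaw": 0,"hand": 0},
    {"delta_pos": [-0.3,0.05,0],"yaw": 0,"hand": 0},
    {"delta_pos": [0,0,-0.2],"yaw": 0,"hand": 0}
  ]
}}

```text
time: 26.72
eef_pos: [532.4, 154.4, 132.9]
ee_rot: [-0.001, 1.0, -0.03, 0.002]
force: [1.3, 0.9, 0.9]
grip_width: 0.4
grasp_force: 0.0
```

Request:
{"fn": "drive_tool", "kwargs": {
  "deltas": [
    {"delta_pos": [0,0,-0.36],"yaw": 0,"hand": 0},
    {"delta_pos": [0,0,-0.36],"yaw": 0,"hand": 0},
    {"delta_pos": [0,0,0],"yaw": 0,"hand": 0},
    {"delta_pos": [0,0.02,0],"yaw": 0,"hand": 0},
    {"delta_pos": [0,0.02,0],"yaw": 0,"hand": 0},
    {"delta_pos": [0,0.02,0],"yaw": 0,"hand": 0},
    {"delta_pos": [0,0.02,0],"yaw": 0,"hand": 0},
    {"delta_pos": [0,0,0],"yaw": 0,"hand": 0}
  ]
}}

```text
time: 27.38
eef_pos: [535.0, 162.0, 58.8]
ee_rot: [-0.0, 1.0, -0.03, 0.001]
force: [0.2, 0.2, -0.4]
grip_width: 0.6
grasp_force: 0.0
```

Request:
{"fn": "drive_tool", "kwargs": {
  "deltas": [
    {"delta_pos": [0,0.015,0],"yaw": 0,"hand": 0},
    {"delta_pos": [0,0.015,0],"yaw": 0,"hand": 0},
    {"delta_pos": [0,0,0],"yaw": 0,"hand": 0}
  ]
}}

```text
time: 27.63
eef_pos: [534.7, 163.0, 58.4]
ee_rot: [0.001, 1.0, -0.031, 0.0]
force: [-3.6, -14.4, 9.6]
grip_width: 0.4
grasp_force: 7.4
```

Contacts at both ends give a yaw of -0.069 rad, against the board's -0.071, so the nest is square and hard against the wall. Backing off and checking.

Request:
{"fn": "drive_tool", "kwargs": {
  "deltas": [
    {"delta_pos": [0,-0.15,0],"yaw": 0,"hand": 0},
    {"delta_pos": [0,0,0.36],"yaw": 0,"hand": 0},
    {"delta_pos": [0,0,0.36],"yaw": 0,"hand": 0},
    {"delta_pos": [0,0,0.36],"yaw": 0,"hand": 0},
    {"delta_pos": [0,0,0.36],"yaw": 0,"hand": 0},
    {"delta_pos": [-0.35,-0.1,0.1],"yaw": 0,"hand": 0},
    {"delta_pos": [-0.35,-0.1,0],"yaw": 0,"hand": 0},
    {"delta_pos": [-0.35,-0.1,0],"yaw": 0,"hand": 0}
  ]
}}

```text
time: 28.3
eef_pos: [428.2, 119.2, 212.2]
ee_rot: [-0.0, 1.0, -0.03, 0.001]
force: [0.1, -0.5, 1.3]
grip_width: 0.4
grasp_force: 0.0
```

Request:
{"fn": "drive_tool", "kwargs": {
  "deltas": [
    {"delta_pos": [0,0,0],"yaw": 0,"hand": 0},
    {"delta_pos": [0,0,0],"yaw": 0,"hand": 0},
    {"delta_pos": [0,0,0],"yaw": 0,"hand": 0}
  ]
}}

```text
time: 28.55
eef_pos: [430.0, 119.6, 212.2]
ee_rot: [-0.0, 1.0, -0.031, 0.001]
force: [0.1, 0.5, 0.2]
grip_width: 0.3
grasp_force: 0.0
```

Run:
```python
from h import *
p=env.read_camera("side"); im=cv2.resize(p["pixels"],None,fx=4.5,fy=4.5,interpolation=cv2.INTER_CUBIC)
u=(proj(p,[[585,230,70]])[0]*4.5).astype(int); o=(u[0]-400,u[1]-300)
cv2.imwrite("pics/fin2.png",im[o[1]:o[1]+600,o[0]:o[0]+800])
```

```text
(no output)
```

View pics/fin2.png

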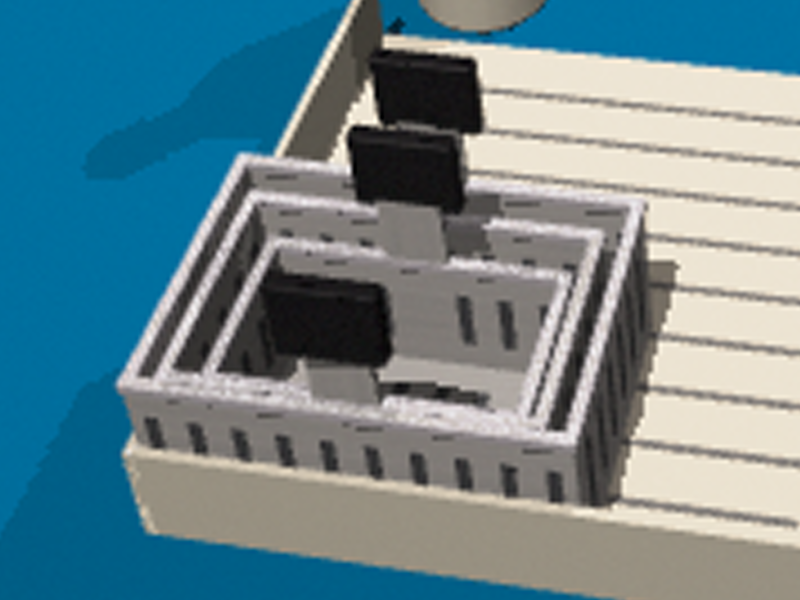

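The final picture shows the nest moved about 2 px farther into the corner. Its rim is at (122,383), hard on the x wall, and everything is level and free of the gripper.

```bash
python3 -c "
from bench import env
print(env.hand_in())"
```

```text
the job is handed in; nothing more can be done
None
```

I handed in the job at about 28.6 s: the three baskets are nested on the board, pressed square into the corner, and the gripper is clear; no verdict came back, and I took no final measurement of the bottle, case or specimen.

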